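# Pack the lunch carrier: tip out the potatoes, add the rolls, latch the lid

### The job

Pack lunch into the open food carrier: tip the pan by its handle bar to about 75 degrees, hold it there for two seconds so that the potatoes roll into the carrier's compartment beside it (the potato side), and lower it level again; move every roll from the toaster's catch tray into the other compartment (the bread side). When all the food is in its compartment, close the lid fully and swing the hasp down over the staple on the front; leave the other things on the counter where they are.

Things in the scene. Friction and masses are not known exactly. Their poses are not given: they have to be found in the camera images.
- carrier: Insulated food carrier: grey open-topped box fixed to the counter, 190 (x) by 285 (y) by 98 mm high, walls 8 mm, floor 6 mm. Origin: centre of its underside; x away from the robot, z up. A white 6 mm divider, nearly as high as the walls, at y = -16 mm parts the potato side (-y, next to the pan; 174 by 115 mm inside) from the bread side (+y, next to the toaster; 174 by 147 mm)
- potato_side (a point): centre of the floor of the carrier's potato side, 6 mm above the counter; axes as the carrier's
- bread_side (a point): centre of the floor of the carrier's bread side, 6 mm above the counter; axes as the carrier's
- lid (a joint): angle of the carrier's lid in rad: 0 shut, about 1.57 upright, at most 1.8. It starts open (1.6 to 1.75). A stiff hinge: it stays wherever it is left, and less than 6 N at the free edge moves it
- lid_hinge (a point): middle of the lid's hinge line, along the far (+x) rim of the carrier, on the lid's underside (98 mm above the counter). The lid is a 12 mm plate reaching 191 mm from the hinge and 285 mm wide; axes turn with the lid, as the carrier's when shut; opening turns it up and away from the robot about y
- hasp (a joint): angle of the steel hasp in rad: 0 flat against the carrier's front over the staple (lid shut), 1.57 sticking straight out from the lid's free edge, 3.14 would be pointing straight up, at most 2.9. It starts at 2.0 to 2.7. Light friction: it stays where it is left, under 1 N across its end moves it (pushed endwise it jams)
- hasp_hinge (a point): hinge of the hasp (axis along y) at the middle of the lid's free edge, 197 mm from the lid's hinge; with the lid shut 7 mm in front of the carrier's front (robot-side) face, 106.5 mm above the counter. Strap 50 mm long, 30 wide, 4 thick, slotted for the staple, a 9 mm stub on the front face 77 mm above the counter
- pan (a joint): tip angle of the pan in rad: 0 level (resting on its stand), grows as the handle bar is lifted and the pan tips towards the carrier; stop at 1.6. The pivot is damped: lifting the bar takes 4 to 12 N, and if let go the pan sinks slowly back to level
- pan_hinge (a point): middle of the tipping axis (parallel to the carrier's x) of the round aluminium pan, 90 mm above the counter, 10 mm outside the carrier's end wall. Axes turn with the pan, as the carrier's when level. Pan: flared, 200 mm over the rim, floor 110 mm, 40 mm deep, centre 105 mm from the axis; clipped into a steel-tube stand on the counter
- pan_bar (a point): middle of the black handle bar: round, 14 mm thick, 110 mm long, parallel to the tipping axis; in the frame of pan_hinge at y = -255, z = +30 mm, so 120 mm above the counter when level. It stands 50 mm clear of the pan's rim (which is 14 mm higher); it may turn between the fingers
- tray_middle (a point): centre of the floor (14 mm above the counter) of the conveyor toaster's steel catch tray: 356 mm (its y) by 175 mm (its x) inside, rims 18 mm high on three sides. x points into the toaster, whose 340 mm high front face rises 85 mm from this point
- roll0: brown finger roll, 110 mm long (its x), 46 mm wide (y), 38 mm high; origin: centre of its underside. Starts in the toaster's catch tray. May be absent (None from the start)
- roll1: brown finger roll, 110 mm long (its x), 46 mm wide (y), 38 mm high; origin: centre of its underside. Starts in the toaster's catch tray. May be absent (None from the start)
- roll2: brown finger roll, 110 mm long (its x), 46 mm wide (y), 38 mm high; origin: centre of its underside. Starts in the toaster's catch tray. May be absent (None from the start)
- roll3: brown finger roll, 110 mm long (its x), 46 mm wide (y), 38 mm high; origin: centre of its underside. Starts in the toaster's catch tray. May be absent (None from the start)
- potato0: boiled potato, 58 mm long (its x), 49 mm wide, 42 mm thick; origin: its centre; weighs about 90 g. Starts in the pan. May be absent (None from the start)
- potato1: boiled potato, 58 mm long (its x), 49 mm wide, 42 mm thick; origin: its centre; weighs about 90 g. Starts in the pan. May be absent (None from the start)
- potato2: boiled potato, 58 mm long (its x), 49 mm wide, 42 mm thick; origin: its centre; weighs about 90 g. Starts in the pan. May be absent (None from the start)
- potato3: boiled potato, 58 mm long (its x), 49 mm wide, 42 mm thick; origin: its centre; weighs about 90 g. Starts in the pan. May be absent (None from the start)
- mug: white mug, 90 mm high, 76 mm wide with handle, a bystander; origin: centre of its underside
- salt: white salt shaker with a steel cap, 85 mm high, 42 mm wide, a bystander; origin: centre of its underside
- bowl: green bowl, 60 mm high, 150 mm wide, a bystander; origin: centre of its underside
- spoon: wooden spoon, 240 mm long (its x), lying on the counter, a bystander; origin: its middle, underneath
Mind the look-alikes: they are no part of the job. Leave any blue look-alike of the roll2 alone.

How it is judged:
By the outcome, as a careful person would: the job done as asked, in the order asked, and still so for the second after the job is handed in, with the robot touching nothing.
Of roll0, roll1, roll2, roll3 only 3 to 4 are there at a start; the rules pass over those that are not, and their reading is None.
Of potato0, potato1, potato2, potato3 only 2 to 4 are there at a start; the rules pass over those that are not, and their reading is None.
At some moment in a run one of roll0, roll1, roll2, roll3 may be knocked a few centimetres aside while the robot is not near it.
Once in a run the grip may slacken for a moment while it holds something.
It also fails if it takes over 208 s, if anything falls off the work surface, if the arm or the gripper's body presses on something with over 40 N, if the wrist force passes 120 N, or if a joint passes its speed limit or range.

### The arm

A 6-joint arm with a two-finger parallel gripper is mounted at the origin on the work surface. World frame = base frame: x ahead of the robot, y to its left, z up, the work surface at z = 0. Lengths are in m, angles in rad, forces in N, time in s.
With the tool pointing down it reaches from about 0.275 to 0.825 m from the base axis. Payload 5.2 kg.
Tool frame: the origin (TCP) lies at the very end of the fingers, on their centre line; the grasp point (between the pads) lies 19 mm behind it (robot.grasp_offset is the distance from the TCP to the grasp point, in m); z points along the fingers, y is the line along which they close (so a half turn about z gives the same grasp; the last joint's range is limited). The gripper opens to 93 mm and grips with 3 to 60 N. Pads are 15 mm wide; open, the fingers measure 128 mm over their backs; the gripper's body (75 mm by 188 mm) begins 65 mm behind the grasp point.
Start: joints at [-1.462, 0.259, 1.535, -0, 1.348, -0.203], TCP at [0.169, -0.523, 0.219] pointing down, gripper open.
Joint ranges: [-3.14, 3.14], [-0.91, 2.08], [0.19, 2.58], [-1.22, 4.36], [0.22, 2.71], [-3.12, 3.12]. Speed limits (rad/s): [2.57, 2.57, 3.14, 3.14, 3.14, 3.14].

### API

Orientations are given as a rotation vector (axis times angle).
In Python, from bench import robot, eyes, job gives the robot as it stands.
- The arm moves only by the tool servo_tool, never from a script. Its argument "commands" is a list that holds one entry, the list of rows, each a list of 7 numbers: the turn, a rotation vector about the tool's x, y, z in degrees, then the shift along the tool's x, y, z in mm, then the finger opening in mm, from 0 to 93. A call has 1 to 20 rows; each row shifts and turns the commanded pose from where the row before left it, along the tool's axes as they then stand; what a row does not reach is not made up. A row lasts 1/8 s, in which the tool goes at most 62.5 mm and 10.7 degrees, less where a joint would pass 70% of its speed; a pose out of reach is approached as far as the arm can. A call with a gripper value outside its range is refused whole. The fingers move at their own pace and stop on an object; "grip_force" is the grip in N (left out, the last holds). Time passes only in rows, so rows that do not move let the fingers close. It gives the time, the measured TCP pose, the force, the opening and the grip force at its end, in the units of the state.
- robot.get_obs(): the state, without advancing time (a new reading comes with each control period).
- eyes.snapshot(name): name is "scene" or "top" or "wrist"; returns a dict with "image" (480x640x3 uint8, red, green, blue), "fx", "fy", "cx", "cy" (pixels), "k1" (the pictures are not rectified: a ray, as slopes to the right and down, at radius r is drawn at 1 + k1 r^2 times it, then the intrinsics apply), "rvec" (rotation vector, rad) and "tvec" (3), from world to camera coordinates, as OpenCV has them; the wrist camera has in their place "hand_eye" (4x4, takes a point from camera to tool coordinates, whose origin is the TCP and whose axes are the flange's). Camera axes: x right, y down, z forward; pixel columns grow to the right and rows downward; lengths in m; the calibration is good to about 2 mm. A picture is of the moment at which its call begins: read the wrist's pose just before it. There is no depth.
- job.job_done(): hands the job in; it is judged then, once.
The state is a dict: "t": time; "qpos": joint angles; "qd": joint speeds; "tau": joint torques, N m; "tool_pos": TCP position; "eef_rot": TCP orientation; "ft_force": force on the tool from outside, world axes, zero at the start; "ft_torque": the same for the moment, N m; "opening": opening from 0.0 (shut) to 1.0 (fully open); "gripper_force": force on a finger pad.
Only numpy, scipy, OpenCV 4.12 (cv2) and the standard library are available. Lean on these libraries where they do the work, as an engineer would, in place of code of your own. Each camera call takes 0.05 s, during which the arm holds its last target. There are 200 camera calls.

## Working session

There is one attempt and no reset: what is moved stays moved. The work goes in short steps, Python scripts to look and compute and a tool call to move; the robot and the scene stay as the last step left them, time stands still between calls to the robot, and variables do not carry over. Pictures are saved under pics/ and viewed, at most 14 in all, crops included, and the job is handed in when it is done.

Besides the shell and the picture viewer there is one more tool, called as name([rows], argument=value, ...), one row to a line, values as JSON. servo_tool: Moves the arm, as the interface text tells. Its arguments: {"type":"object","properties":{"commands":{"type":"array","items":{"type":"array","items":{"type":"array","items":{"type":"number"}}}},"grip_force":{"type":"number"}},"required":["commands"]}

```bash
ls; mkdir -p pics
cat > h.py <<'E'
import numpy as np, cv2
from scipy.spatial.transform import Rotation as R
from bench import robot, eyes, job
def snap(name,out=None):
    o=robot.get_obs(); s=eyes.snapshot(name)
    if name=="wrist":
        T=np.eye(4);T[:3,:3]=R.from_rotvec(o["eef_rot"]).as_matrix();T[:3,3]=o["tool_pos"]
        C=T@np.array(s["hand_eye"]); s["Rc"]=C[:3,:3]; s["c"]=C[:3,3]
    else:
        Rm=R.from_rotvec(np.ravel(s["rvec"])).as_matrix(); s["Rc"]=Rm.T; s["c"]=-Rm.T@np.ravel(s["tvec"])
    if out: cv2.imwrite(out,s["image"][:,:,::-1])
    np.save("last_"+name+".npy",s,allow_pickle=True)
    return s
def load(name): return np.load("last_"+name+".npy",allow_pickle=True).item()
def ray(s,u,v):
    d=np.array([(u-s["cx"])/s["fx"],(v-s["cy"])/s["fy"]]); p=d.copy()
    for _ in range(30): p=d/(1+s["k1"]*(p@p))
    return s["Rc"]@np.array([p[0],p[1],1])
def onz(s,u,v,z):
    r=ray(s,u,v); return s["c"]+r*(z-s["c"][2])/r[2]
def proj(s,P):
    q=s["Rc"].T@(np.array(P)-s["c"]); p=q[:2]/q[2]; p=p*(1+s["k1"]*(p@p))
    return np.array([p[0]*s["fx"]+s["cx"],p[1]*s["fy"]+s["cy"]])
E
python3 - <<'E'
from h import *
for n in("scene","top"):
    s=snap(n,f"pics/{n}0.png"); print(n,s["c"],s["fx"],s["k1"])
o=robot.get_obs();print(o)
E
```

```text
pics
scene [1.52068724 0.53777513 1.07413905] 593.2651810244157 -0.18529470762532096
top [ 0.44008945 -0.02532052  1.00684497] 446.53733666936614 -0.052569756546500875
{'t': 0.1, 'qpos': array([-1.46179789e+00,  2.59229725e-01,  1.53593447e+00, -8.78165915e-06,
        1.34799505e+00, -2.02777799e-01]), 'qd': array([-6.83111970e-04, -6.54925231e-04, -3.25064890e-03, -3.86345579e-04,
        2.30374975e-03,  7.99199959e-05]), 'tau': array([ 3.04218644e-03, -4.38211405e+01, -2.84641922e+01,  7.21457857e-02,
        3.62781447e-02, -4.79001380e-05]), 'tool_pos': array([ 0.1686908 , -0.52299522,  0.2179383 ]), 'eef_rot': array([-3.10195104e+00, -4.87515850e-01, -1.01856953e-04]), 'ft_force': array([-0.6553987 , -0.30244551,  0.25206545]), 'ft_torque': array([-0.02858941, -0.05612173,  0.02936035]), 'gripper_force': 0.0, 'opening': 0.9992697085867795}
```

View pics/top0.png

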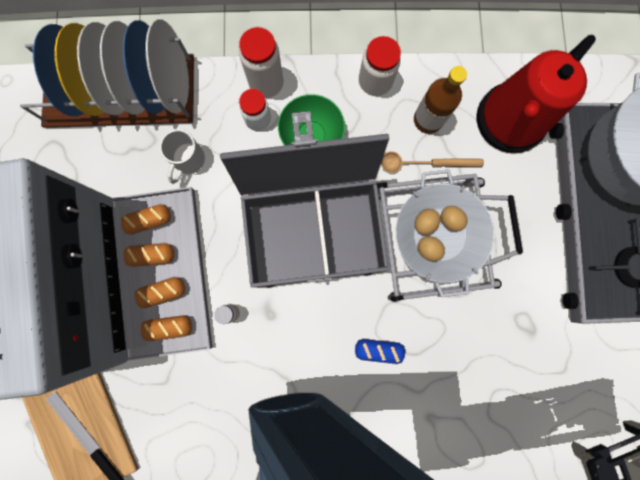

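View pics/scene0.png

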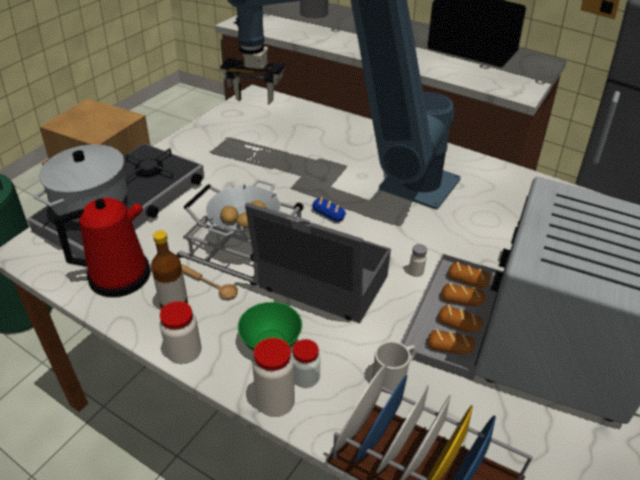

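The top view shows carrier walls around (250,190)-(385,285), the pan at (440,235) with three potatoes, and the bar near (515,223). There are four brown rolls in the tray: (147,217), (149,254), (160,292), (166,328). The blue one at (380,351) is the decoy. I'll enlarge to measure.

Run:
```python
from h import *
s=load("top");im=s["image"][:,:,::-1]
a=cv2.resize(im[120:320,220:530],None,fx=2.58,fy=2.58,interpolation=cv2.INTER_CUBIC)
b=cv2.resize(im[170:370,90:250],None,fx=3,fy=3,interpolation=cv2.INTER_CUBIC)
cv2.imwrite("pics/a.png",a);cv2.imwrite("pics/b.png",b)
```

```text
(no output)
```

View pics/a.png

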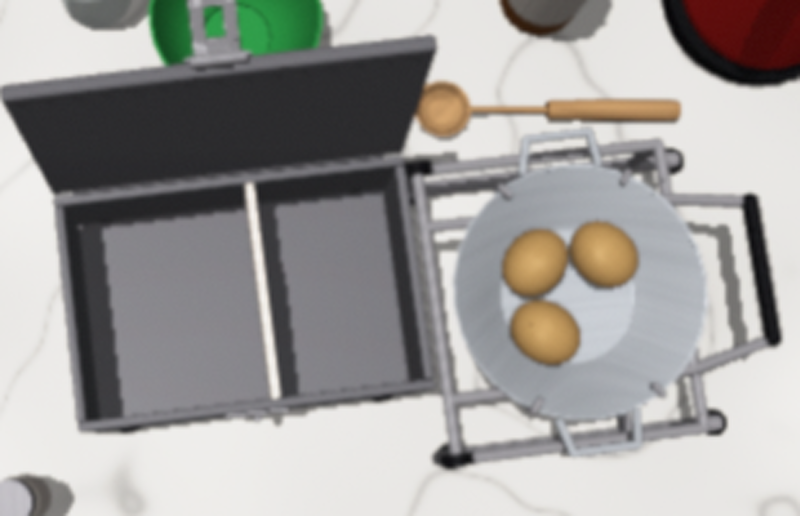

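View pics/b.png

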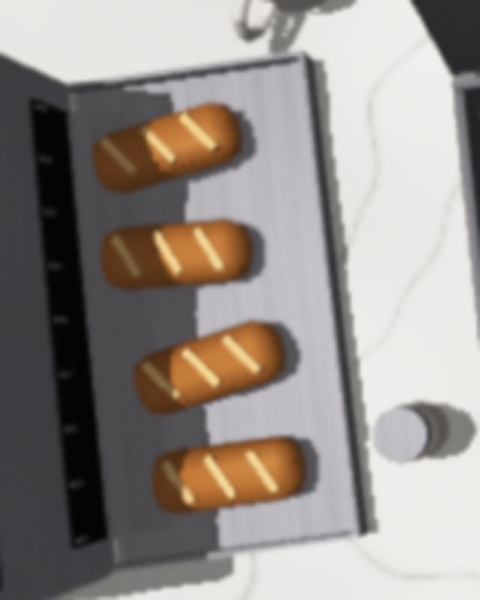

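Run:
```python
from h import *
s=load("top")
A=lambda u,v,z:onz(s,220+u/2.58,120+v/2.58,z)
B=lambda u,v,z:onz(s,90+u/3,170+v/3,z)
np.set_printoptions(precision=4,suppress=True)
c=[A(57,197,.098),A(83,428,.098),A(435,388,.098),A(403,160,.098)]
for p in c:print("corner",p)
m=np.mean(c,0);print("mean",m, [np.linalg.norm(c[i]-c[(i+1)%4]) for i in range(4)])
y=(c[0]-c[3]+c[1]-c[2])[:2];print("yaw from y",np.degrees(np.arctan2(y[1],y[0]))-90)
d0,d1=A(250,184,.096),A(278,396,.096);print("div",d0,d1,np.degrees(np.arctan2(*(d0-d1)[1::-1])))
b0,b1=A(750,198,.12),A(775,342,.12);print("bar",b0,b1,(b0+b1)/2,np.linalg.norm(b0-b1),np.degrees(np.arctan2(*(b0-b1)[1::-1])))
for n,(p,q) in dict(a=((95,165),(240,124)),b=((102,258),(250,249)),c=((135,388),(285,346)),d=((153,484),(304,465))).items():
    p,q=B(*p,.032),B(*q,.032);d=p-q;print("roll",n,(p+q)/2,np.linalg.norm(d),np.degrees(np.arctan2(d[1],d[0])))
t=[B(72,90,.032),B(305,57,.032),B(365,533,.032),B(112,560,.032)]
for p in t:print("tray",p)
print("hasp",A(218,60,.30)); print(A(5,95,.29),A(435,40,.29))
```

```text
corner [0.6343 0.1194 0.098 ]
corner [0.4495 0.0997 0.098 ]
corner [ 0.475  -0.1784  0.098 ]
corner [ 0.6593 -0.1595  0.098 ]
mean [ 0.5545 -0.0297  0.098 ] [np.float64(0.18593784620562653), np.float64(0.27920125431475235), np.float64(0.18521297505011824), np.float64(0.2800166546456796)]
yaw from y 5.180795594639719
div [ 0.6423 -0.0356  0.096 ] [ 0.4715 -0.0541  0.096 ] 6.187519500768562
bar [ 0.619  -0.4321  0.12  ] [ 0.504  -0.4444  0.12  ] [ 0.5615 -0.4382  0.12  ] 0.1156495241766533 6.081227312434599
roll a [0.6041 0.3443 0.032 ] 0.11153164676240362 104.6835833118366
roll b [0.5231 0.3365 0.032 ] 0.10972251516136007 92.33338199257079
roll c [0.4399 0.3102 0.032 ] 0.11334275934923607 104.5502925179383
roll d [0.3625 0.296  0.032 ] 0.11042132070510634 96.17930476231689
tray [0.6468 0.4172 0.032 ]
tray [0.6676 0.2425 0.032 ]
tray [0.3193 0.1971 0.032 ]
tray [0.3028 0.3803 0.032 ]
hasp [ 0.6774 -0.0147  0.3   ]
[0.6605 0.1221 0.29  ] [ 0.6918 -0.1548  0.29  ]
```

servo_tool([
  [[0,0,6,0,0,0,45],[0,0,6,0,0,0,45],[0,0,0,20,-2,0,45],[0,0,0,40,-4,0,45],[0,0,0,40,-4,0,45],[0,0,0,45,-5,0,45],[0,0,0,45,-5,0,45],[0,0,0,45,-5,0,45],[0,0,0,45,-5,0,45],[0,0,0,45,-5,0,45],[0,0,0,40,-4,0,45],[0,0,0,24,-4,0,45],[0,0,0,10,0,0,45],[0,0,0,0,0,0,45],[0,0,0,0,0,0,45],[0,0,0,0,0,0,45]],
])

```text
t: 2.1
tool_pos: [0.5604, -0.4405, 0.2189]
eef_rot: [3.137, 0.159, -0.0]
ft_force: [0.3, 0.9, -0.6]
opening: 0.488
gripper_force: 0.0
```

```bash
cat >> h.py <<'E'
np.set_printoptions(precision=4,suppress=True)
def go(p,yaw=None,grasp=False):
    "tool-axis shift (mm) to TCP target p; turn about tool z (deg) to bring tool x to yaw (deg) first"
    o=robot.get_obs();Rm=R.from_rotvec(o["eef_rot"])
    x=Rm.as_matrix()[:,0];cur=np.degrees(np.arctan2(x[1],x[0]))
    t=0
    if yaw is not None:
        t=-(yaw-cur);t=(t+90)%180-90
    R2=Rm*R.from_rotvec([0,0,np.radians(t)])
    print("t",round(o["t"],1),"tcp",o["tool_pos"],"yaw",round(cur,2),"tilt",np.degrees(np.arccos(-Rm.as_matrix()[2,2])).round(2),"q6",o["qpos"][5].round(2),"open",round(o["opening"]*93,1),"F",o["ft_force"].round(1))
    print(" turn z",round(t,2),"then shift",(R2.inv().apply(np.array(p)-o["tool_pos"])*1000).round(1))
E
python3 - <<'E'
from h import *
s=snap("wrist","pics/w1.png")
go([.5615,-.438,.101],6)
print(s["c"],proj(s,[.5615,-.438,.12]),proj(s,[.619,-.432,.12]),proj(s,[.504,-.444,.12]))
E
```

```text
t 2.1 tcp [ 0.5604 -0.4405  0.219 ] yaw 5.8 tilt 0.01 q6 0.65 open 45.1 F [-0.4  0.2  0.2]
 turn z -0.2 then shift [  1.3  -2.4 118. ]
[ 0.6387 -0.4317  0.3847] [317.7094 243.4838] [317.4245 165.909 ] [317.9612 312.3588]
```

View pics/w1.png

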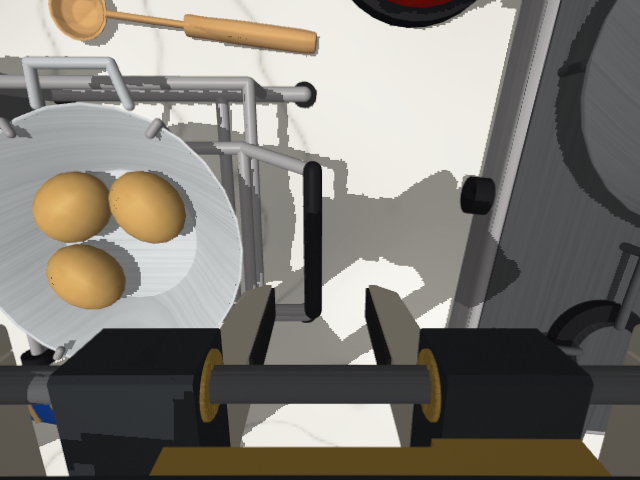

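The bar appears at (313,162)–(313,322). That is about 3 mm toward +y from the estimate; alignment is fine. Descend and grasp.

servo_tool([
  [[0,0,0,0,-5,20,45],[0,0,0,0,0,25,45],[0,0,0,0,0,25,45],[0,0,0,0,0,20,45],[0,0,0,0,0,15,45],[0,0,0,0,0,11,45],[0,0,0,0,0,2,45],[0,0,0,0,0,0,45],[0,0,0,0,0,0,5],[0,0,0,0,0,0,5],[0,0,0,0,0,0,5],[0,0,0,0,0,0,5],[0,0,0,0,0,0,5],[0,0,0,0,0,0,5]],
], grip_force=30)

```text
t: 3.9
tool_pos: [0.5608, -0.4349, 0.1008]
eef_rot: [3.137, 0.161, 0.0]
ft_force: [-0.6, 0.4, 1.7]
opening: 0.14
gripper_force: 30.0
```

Run:
```python
from h import *
go([.5615,-.438,.101],6)
o=robot.get_obs();print(o["gripper_force"])
a0=np.arctan2(.03,.255);r=np.hypot(.03,.255)
for th in range(0,76,5):
    a=a0+np.radians(th); print(th,(r*(np.cos(a0)-np.cos(a))*1000).round(1),(r*(np.sin(a)-np.sin(a0))*1000).round(1))
```

```text
t 3.9 tcp [ 0.5608 -0.4349  0.1008] yaw 5.86 tilt 0.01 q6 0.65 open 13.0 F [-0.6  0.4  1.7]
 turn z -0.14 then shift [ 0.4  3.2 -0.2]
30.000363886356354
0 0.0 0.0
5 3.6 22.1
10 9.1 43.8
15 16.5 65.0
20 25.6 85.4
25 36.6 105.0
30 49.2 123.5
35 63.3 140.8
40 78.9 156.9
45 95.9 171.5
50 114.1 184.6
55 133.3 196.1
60 153.5 205.8
65 174.4 213.8
70 196.0 219.9
75 218.0 224.1
```

servo_tool([
  [[0,0,0,0,-1.2,-11.1,5],[0,0,0,0,-2.4,-11,5],[0,0,0,0,-2.5,-10.9,5],[0,0,0,0,-3,-10.8,5],[0,0,0,0,-3.5,-10.7,5],[0,0,0,0,-3.9,-10.5,5],[0,0,0,0,-4.3,-10.3,5],[0,0,0,0,-4.8,-10.1,5],[0,0,0,0,-5.3,-9.9,5],[0,0,0,0,-5.7,-9.7,5],[0,0,0,0,-6.1,-9.4,5],[0,0,0,0,-6.5,-9.1,5],[0,0,0,0,-6.9,-8.8,5],[0,0,0,0,-7.2,-8.5,5],[0,0,0,0,-7.6,-8.2,5],[0,0,0,0,-8,-7.9,5],[0,0,0,0,-8.3,-7.5,5],[0,0,0,0,-8.7,-7.1,5],[0,0,0,0,-9,-6.7,5],[0,0,0,0,-9.2,-6.4,5]],
])

```text
t: 6.4
tool_pos: [0.5497, -0.3241, 0.2892]
eef_rot: [3.129, 0.158, 0.007]
ft_force: [3.2, -8.5, 3.0]
opening: 0.14
gripper_force: 30.0
```

Run:
```python
from h import *
o=robot.get_obs();print(o["t"],o["tool_pos"],o["opening"]*93,o["gripper_force"],o["ft_force"])
p0=np.array([.5608,-.4349,.1008]);d=o["tool_pos"]-p0;ey=np.array([-.1021,.9948]);
print((ey@d[:2]*1000).round(1),d[2]*1000, "pan", np.degrees(np.arctan2(d[2]+.03,.255-ey@d[:2])-np.arctan2(.03,.255)))
```

```text
6.4 [ 0.5497 -0.3241  0.2892] 13.026492957204054 30.00147968530655 [ 3.1843 -8.5227  2.9645]
111.3 188.389669131247 pan 49.94828548140872
```

servo_tool([
  [[0,0,0,0,-9.5,-5.9,5],[0,0,0,0,-9.7,-5.6,5],[0,0,0,0,-9.9,-5.1,5],[0,0,0,0,-10.3,-4.6,5],[0,0,0,0,-10.4,-4.2,5],[0,0,0,0,-10.5,-3.8,5],[0,0,0,0,-10.7,-3.3,5],[0,0,0,0,-10.9,-2.8,5],[0,0,0,0,-11,-2.3,5],[0,0,0,0,-11,-1.9,5],[0,0,0,0,0,0,5],[0,0,0,0,0,0,5],[0,0,0,0,0,0,5],[0,0,0,0,0,0,5],[0,0,0,0,0,0,5],[0,0,0,0,0,0,5],[0,0,0,0,0,0,5],[0,0,0,0,0,0,5],[0,0,0,0,0,0,5],[0,0,0,0,0,0,5]],
])

```text
t: 8.9
tool_pos: [0.5391, -0.2185, 0.3297]
eef_rot: [3.133, 0.161, 0.01]
ft_force: [2.1, -1.8, 10.0]
opening: 0.142
gripper_force: 30.0
```

servo_tool([
  [[0,0,0,0,0,0,5],[0,0,0,0,0,0,5],[0,0,0,0,0,0,5],[0,0,0,0,0,0,5],[0,0,0,0,0,0,5],[0,0,0,0,0,0,5],[0,0,0,0,0,0,5],[0,0,0,0,0,0,5],[0,0,0,0,0,0,5],[0,0,0,0,0,0,5]],
])

```text
t: 10.15
tool_pos: [0.5391, -0.2185, 0.3297]
eef_rot: [3.133, 0.161, 0.01]
ft_force: [1.4, -0.5, 9.0]
opening: 0.143
gripper_force: 30.0
```

Run:
```python
from h import *
o=robot.get_obs();print(o["t"],o["tool_pos"],o["opening"]*93,o["gripper_force"],o["ft_force"])
p0=np.array([.5608,-.4349,.1008]);d=o["tool_pos"]-p0;ey=np.array([-.1021,.9948]);
print((ey@d[:2]*1000).round(1),d[2]*1000, "pan", np.degrees(np.arctan2(d[2]+.03,.255-ey@d[:2])-np.arctan2(.03,.255)))
a=snap("top")["image"][:,:,::-1];b=snap("scene")["image"][:,:,::-1]
cv2.imwrite("pics/p1.png",np.hstack([cv2.resize(a[130:350,220:520],(400,293)),cv2.resize(b[130:350,130:430],(400,293))]))
```

```text
10.15 [ 0.5391 -0.2185  0.3297] 13.255716547418 30.003369748592377 [ 1.3794 -0.4949  9.0058]
217.5 228.9338058838572 pan 75.04924152987795
```

View pics/p1.png

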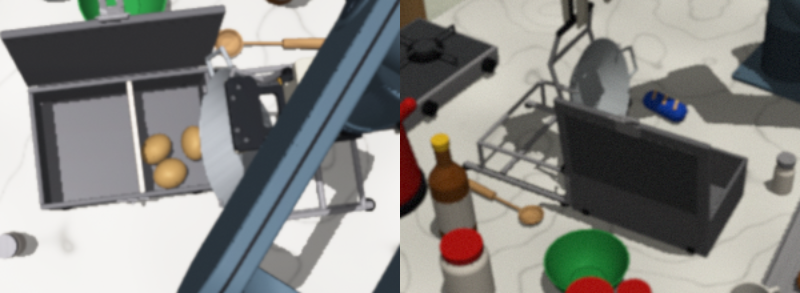

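All three potatoes are in the potato side (crop px (157,148), (170,172), (193,142)). Lower the pan.

servo_tool([
  [[0,0,0,0,11,1.9,5],[0,0,0,0,11,2.3,5],[0,0,0,0,10.9,2.8,5],[0,0,0,0,10.7,3.3,5],[0,0,0,0,10.5,3.8,5],[0,0,0,0,10.4,4.2,5],[0,0,0,0,10.3,4.6,5],[0,0,0,0,9.9,5.1,5],[0,0,0,0,9.7,5.6,5],[0,0,0,0,9.5,5.9,5],[0,0,0,0,9.2,6.4,5],[0,0,0,0,9,6.7,5],[0,0,0,0,8.7,7.1,5],[0,0,0,0,8.3,7.5,5],[0,0,0,0,8,7.8,5],[0,0,0,0,7.6,8.1,5],[0,0,0,0,7.2,8.4,5],[0,0,0,0,6.9,8.7,5],[0,0,0,0,6.5,9,5],[0,0,0,0,6.1,9.3,5]],
])

```text
t: 12.75
tool_pos: [0.5571, -0.3985, 0.2052]
eef_rot: [-3.136, -0.161, 0.0]
ft_force: [5.0, -0.7, 2.4]
opening: 0.142
gripper_force: 30.0
```

servo_tool([
  [[0,0,0,0,5.7,9.7,5],[0,0,0,0,5.3,9.9,5],[0,0,0,0,4.8,10.1,5],[0,0,0,0,4.3,10.3,5],[0,0,0,0,3.9,10.5,5],[0,0,0,0,3.5,10.7,5],[0,0,0,0,3,10.8,5],[0,0,0,0,2.5,10.9,5],[0,0,0,0,2.4,11,5],[0,0,0,0,1.2,11,5],[0,0,0,0,0,0,5],[0,0,0,0,0,0,5],[0,0,0,0,0,0,5]],
])

```text
t: 14.38
tool_pos: [0.5603, -0.4348, 0.1007]
eef_rot: [-3.137, -0.161, 0.002]
ft_force: [0.3, 1.5, -5.0]
opening: 0.14
gripper_force: 30.0
```

Run:
```python
from h import *
a=cv2.imread("pics/scene0.png")[0:120,190:330]
cv2.imwrite("pics/g.png",cv2.resize(a,None,fx=5,fy=5,interpolation=cv2.INTER_CUBIC))
go([.5603,-.4348,.27]); print(robot.get_obs()["qpos"])
```

```text
t 14.4 tcp [ 0.5603 -0.4348  0.1007] yaw 5.87 tilt 0.08 q6 0.65 open 13.0 F [ 0.3  1.5 -5. ]
 turn z 0 then shift [  -0.2   -0.1 -169.3]
[-0.8166  0.6271  1.2527 -0.0004  1.263   0.6519]
```

View pics/g.png

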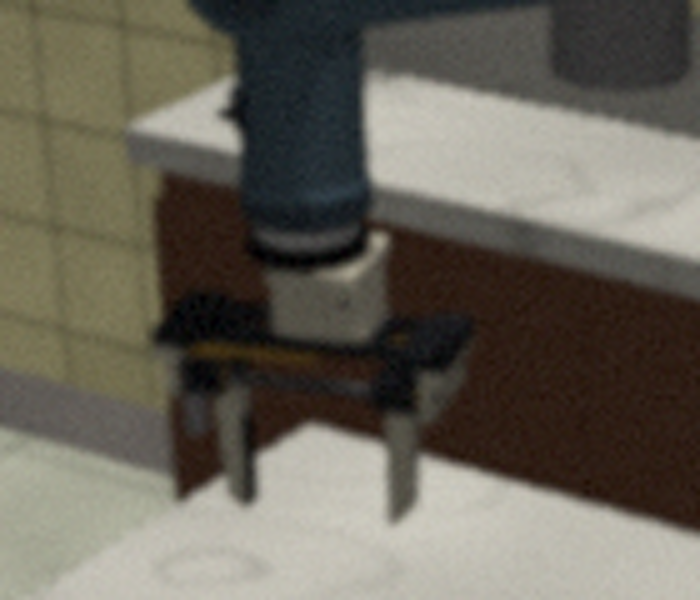

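servo_tool([
  [[0,0,0,0,0,0,45],[0,0,0,0,0,0,45],[0,0,0,0,0,0,45],[0,0,0,0,0,-15,45],[0,0,0,0,0,-25,45],[0,0,0,0,0,-40,45],[0,0,0,0,0,-50,45],[0,0,0,0,0,-50,62],[0,0,0,0,-20,-30,62],[0,0,0,-1,-40,-20,62],[0,0,0,-1,-50,0,62],[0,0,0,-1,-50,0,62],[0,0,0,-1,-50,0,62],[0,0,0,-1,-50,0,62],[0,0,0,-1,-50,0,62],[0,0,0,-1,-50,0,62],[0,0,0,-1,-50,0,62],[0,0,0,-1,-50,0,62],[0,0,0,-1,-50,0,62],[0,0,0,-1,-50,0,62]],
])

```text
t: 16.88
tool_pos: [0.4922, 0.1225, 0.333]
eef_rot: [3.137, 0.16, 0.004]
ft_force: [0.5, -0.8, -0.5]
opening: 0.663
gripper_force: 0.0
```

servo_tool([
  [[0,0,-8,0,-50,0,62],[0,0,-10,7,-40,0,62],[0,0,-10,5,-15,0,62],[0,0,-10,0,0,0,62],[0,0,-10,0,0,0,62],[0,0,-10,0,0,0,62],[0,0,-10,0,0,0,62],[0,0,-10,0,0,0,62],[0,0,-10,0,0,0,62],[0,0,-4,0,0,0,62],[0,0,0,0,0,0,62],[0,0,0,0,0,0,62],[0,0,0,0,0,0,62]],
])

```text
t: 18.5
tool_pos: [0.4832, 0.227, 0.3317]
eef_rot: [2.065, 2.368, 0.001]
ft_force: [0.4, -0.2, 0.6]
opening: 0.665
gripper_force: 0.0
```

```bash
cat >> h.py <<'E'
def rolls(s,z=.032,minA=600):
    hsv=cv2.cvtColor(s["image"],cv2.COLOR_RGB2HSV)
    m=cv2.inRange(hsv,(6,110,40),(20,255,255))
    m=cv2.morphologyEx(m,cv2.MORPH_CLOSE,np.ones((11,11)));m=cv2.morphologyEx(m,cv2.MORPH_OPEN,np.ones((5,5)))
    for c in cv2.findContours(m,cv2.RETR_EXTERNAL,cv2.CHAIN_APPROX_NONE)[0]:
        if cv2.contourArea(c)<minA: continue
        P=np.array([onz(s,*p[0],z)[:2] for p in c.astype(float)],dtype=np.float32)
        (x,y),(w,h),a=cv2.minAreaRect(P)
        if h>w: w,h,a=h,w,a+90
        print("roll px",c[:,0].mean(0).round(),"xy",round(x,4),round(y,4),"L",round(w,3),"W",round(h,3),"ang",round((a%180),1))
E
python3 - <<'E'
from h import *
s=snap("wrist","pics/w2.png"); go([.48,.22,.33],96); rolls(s)
a=snap("top")
E
```

```text
t 18.6 tcp [0.4832 0.227  0.3316] yaw 97.83 tilt 0.02 q6 0.09 open 61.9 F [ 0.5  0.  -0.3]
 turn z 1.83 then shift [-6.6 -3.9  1.6]
roll px [412. 458.] xy 0.697 -0.1448 L 0.725 W 0.127 ang 7.8
roll px [471. 385.] xy 0.7462 -0.0207 L 0.136 W 0.039 ang 110.9
roll px [169. 385.] xy 0.2974 -0.0824 L 0.135 W 0.04 ang 85.6
roll px [229. 129.] xy 0.3624 0.2986 L 0.11 W 0.047 ang 96.6
roll px [294. 126.] xy 0.4398 0.313 L 0.11 W 0.046 ang 107.1
roll px [430. 115.] xy 0.6022 0.3469 L 0.109 W 0.047 ang 105.9
roll px [365. 114.] xy 0.5227 0.3383 L 0.11 W 0.046 ang 93.5
roll px [621. 134.] xy 0.8243 0.3587 L 0.213 W 0.066 ang 112.0
roll px [35.  8.] xy 0.1405 0.4039 L 0.1 W 0.025 ang 22.9
```

View pics/w2.png

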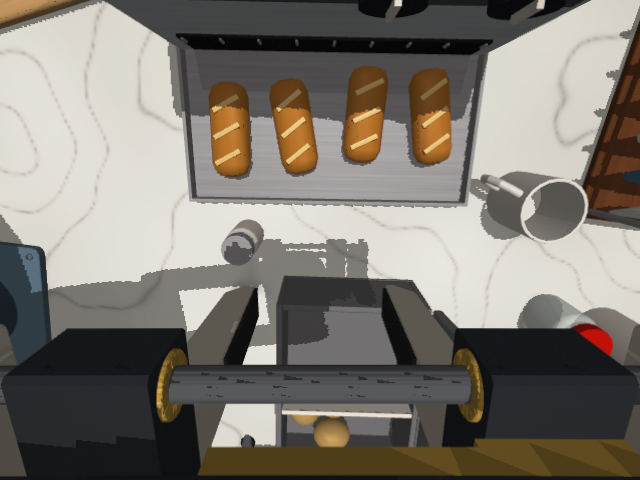

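The four brown rolls sit at px (229,129), (294,126), (365,114) and (430,115), each measuring 110×46, so they match. The blue one isn't here. Start with the one at (229,129).

```bash
cat >> h.py <<'E'
def grasp(x,y,ang,off=.012,z=.023):
    a=np.radians(ang); go([x-off*np.cos(a),y-off*np.sin(a),z],ang)
C=np.array([.5545,-.0265]);YAW=6.
def car(x,y,z,yaw=YAW):
    a=np.radians(YAW); p=C+np.array([[np.cos(a),-np.sin(a)],[np.sin(a),np.cos(a)]])@[x,y]; go([*p,z],yaw)
E
python3 - <<'E'
from h import *
grasp(.3624,.2986,96.6)
E
```

```text
t 18.6 tcp [0.4832 0.227  0.3314] yaw 97.84 tilt 0.01 q6 0.09 open 61.9 F [ 1.1 -0.1  0.4]
 turn z 1.24 then shift [  73.  -111.8  308.4]
```

servo_tool([
  [[0,0,1.2,0,0,0,56],[0,0,0,18,-28,10,56],[0,0,0,28,-42,30,56],[0,0,0,27,-42,40,56],[0,0,0,0,0,40,56],[0,0,0,0,0,45,56],[0,0,0,0,0,45,56],[0,0,0,0,0,40,56],[0,0,0,0,0,30,56],[0,0,0,0,0,18,56],[0,0,0,0,0,10,56],[0,0,0,0,0,0,56],[0,0,0,0,0,0,56],[0,0,0,0,0,0,30],[0,0,0,0,0,0,30],[0,0,0,0,0,0,30],[0,0,0,0,0,0,30],[0,0,0,0,0,0,30]],
], grip_force=15)

```text
t: 20.85
tool_pos: [0.365, 0.2862, 0.0249]
eef_rot: [2.088, 2.346, 0.002]
ft_force: [-0.0, -0.4, 6.3]
opening: 0.498
gripper_force: 15.0
```

Run:
```python
from h import *
print(robot.get_obs()["gripper_force"]);car(.018,.0607+.026,.20)
```

```text
15.001223981380463
t 20.9 tcp [0.365  0.2862 0.0249] yaw 96.66 tilt 0.07 q6 0.31 open 46.3 F [-0.  -0.4  6.3]
 turn z -89.34 then shift [-174.  -244.  -174.9]
```

servo_tool([
  [[0,0,0,0,0,-10,30],[0,0,0,0,0,-20,30],[0,0,0,0,0,-35,30],[0,0,0,0,0,-40,30],[0,0,0,-10,0,-40,30],[0,0,0,-20,0,-30,30],[0,0,0,-40,0,0,30],[0,0,0,-40,0,0,30],[0,0,0,-40,0,0,30],[0,0,5,0,0,0,30],[0,0,10,0,0,0,30],[0,0,10,0,0,0,30],[0,0,10,0,0,0,30],[0,0,10,0,0,0,30],[0,0,10,0,0,0,30],[0,0,10,0,0,0,30],[0,0,10,0,0,0,30],[0,0,10,0,0,0,30],[0,0,5.7,0,0,0,30]],
])

```text
t: 23.22
tool_pos: [0.3816, 0.137, 0.1996]
eef_rot: [3.138, 0.157, -0.0]
ft_force: [-0.2, -0.1, -0.4]
opening: 0.489
gripper_force: 15.0
```

servo_tool([
  [[0,0,0,22,14,0,30],[0,0,0,35,20,0,30],[0,0,0,35,20,0,30],[0,0,0,35,20,0,30],[0,0,0,25,20,0,30],[0,0,0,0,0,0,30],[0,0,0,0,0,0,30]],
])

```text
t: 24.1
tool_pos: [0.5428, 0.0589, 0.1989]
eef_rot: [-3.137, -0.164, 0.002]
ft_force: [-0.5, 0.1, -1.3]
opening: 0.495
gripper_force: 15.0
```

Run:
```python
from h import *
car(.018,.0607+.026,.02);s=snap("wrist","pics/w3.png");print(robot.get_obs()["gripper_force"])
a=np.radians(YAW);Rz=np.array([[np.cos(a),-np.sin(a)],[np.sin(a),np.cos(a)]])
im=s["image"][:,:,::-1].copy()
for x,y,z in[(.087,.1345,.098),(.087,-.013,.098),(-.087,-.013,.098),(.087,.1345,.006),(.087,-.013,.006),(.087,-.016,.096)]:
    u=proj(s,[*(C+Rz@[x,y]),z]);print(x,y,z,u.round()); cv2.circle(im,tuple(int(i) for i in u),3,(0,0,255),-1)
cv2.imwrite("pics/w3.png",im)
```

```text
t 24.1 tcp [0.5428 0.0589 0.1989] yaw 5.98 tilt 0.06 q6 1.37 open 46.0 F [-0.5  0.1 -1.3]
 turn z -0.02 then shift [ 20.9  -0.5 178.8]
14.998576194047928
0.087 0.1345 0.098 [252. 121.]
0.087 -0.013 0.098 [464. 121.]
-0.087 -0.013 0.098 [440. 342.]
0.087 0.1345 0.006 [269. 125.]
0.087 -0.013 0.006 [426. 125.]
0.087 -0.016 0.096 [467. 121.]
```

View pics/w3.png

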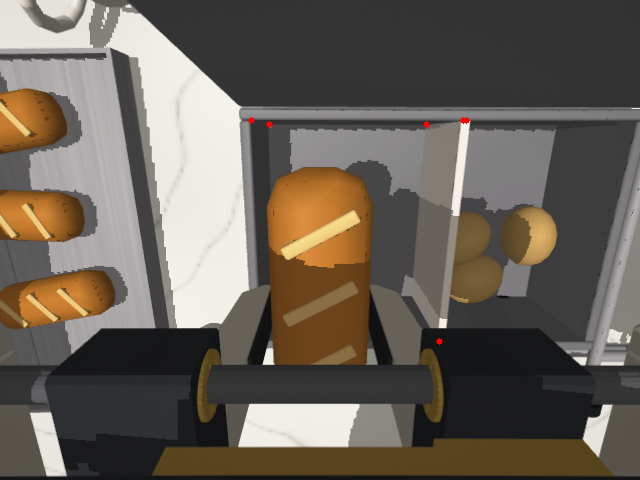

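Markers agree with the wall corners to within ~2 mm, so the carrier pose is confirmed. The roll is held straight; place it.

servo_tool([
  [[0,0,0,10,0,20,30],[0,0,0,11,0,35,30],[0,0,0,0,0,40,30],[0,0,0,0,0,35,30],[0,0,0,0,0,25,30],[0,0,0,0,0,15,30],[0,0,0,0,0,8,30],[0,0,0,0,0,0,30],[0,0,0,0,0,0,52],[0,0,0,0,0,0,52],[0,0,0,0,0,0,52],[0,0,0,0,0,-10,52],[0,0,0,0,0,-30,52],[0,0,0,0,0,-40,52],[0,0,0,0,0,-40,52],[0,0,0,0,0,-50,56],[0,0,0,-40,0,-30,56],[0,0,0,-50,0,-20,56],[0,0,0,-50,-40,0,56],[0,0,0,-30,-50,0,56]],
])

```text
t: 26.65
tool_pos: [0.3848, 0.1325, 0.2424]
eef_rot: [-3.137, -0.159, -0.003]
ft_force: [0.9, 0.7, -0.6]
opening: 0.599
gripper_force: 0.0
```

servo_tool([
  [[0,0,-10,0,0,0,56],[0,0,-10,0,0,0,56],[0,0,-10,0,0,0,56],[0,0,-10,0,0,0,56],[0,0,-10,0,0,0,56],[0,0,-10,0,0,0,56],[0,0,-10,0,0,0,56],[0,0,-10,0,0,0,56],[0,0,-10,0,0,0,56],[0,0,-10,0,0,0,56],[0,0,0,0,0,0,56],[0,0,0,0,0,0,56]],
])

```text
t: 28.15
tool_pos: [0.3866, 0.1325, 0.2417]
eef_rot: [1.895, 2.505, 0.001]
ft_force: [0.5, 0.5, 1.2]
opening: 0.603
gripper_force: 0.0
```

```bash
sed -i 's/minA=600):/minA=600,box=(.3,.66,.22,.42)):/; s/^        if h>w: w/        if not(box[0]<x<box[1] and box[2]<y<box[3]): continue\n        if h>w: w/' h.py
python3 - <<'E'
from h import *
s=snap("wrist","pics/w4.png"); rolls(s); go([.44,.3,.2],106)
E
```

```text
roll px [606.  59.] xy 0.6061 0.3458 L 0.104 W 0.061 ang 106.4
roll px [522.  48.] xy 0.5242 0.332 L 0.097 W 0.051 ang 94.7
roll px [428.  51.] xy 0.4426 0.3059 L 0.093 W 0.048 ang 106.9
t 28.2 tcp [0.3866 0.1325 0.2416] yaw 105.81 tilt 0.03 q6 -0.22 open 55.9 F [ 0.5 -0.4 -0.1]
 turn z -0.19 then shift [146.3  97.5  41.6]
```

Run:
```python
from h import *
grasp(.4398,.313,106.5)
```

```text
t 28.2 tcp [0.3866 0.1325 0.2416] yaw 105.81 tilt 0.03 q6 -0.22 open 55.9 F [ 0.5 -0.4 -0.1]
 turn z -0.69 then shift [146.  102.2 218.6]
```

servo_tool([
  [[0,0,-0.7,0,0,0,58],[0,0,0,30,21,0,58],[0,0,0,40,27,0,58],[0,0,0,40,27,20,58],[0,0,0,36,27,30,58],[0,0,0,0,0,40,58],[0,0,0,0,0,45,58],[0,0,0,0,0,40,58],[0,0,0,0,0,25,58],[0,0,0,0,0,13,58],[0,0,0,0,0,5,58],[0,0,0,0,0,0,58],[0,0,0,0,0,0,58],[0,0,0,0,0,0,30],[0,0,0,0,0,0,30],[0,0,0,0,0,0,30],[0,0,0,0,0,0,30],[0,0,0,0,0,0,30]],
])

```text
t: 30.45
tool_pos: [0.4428, 0.3018, 0.0239]
eef_rot: [1.876, 2.52, 0.001]
ft_force: [-1.5, -0.3, 5.9]
opening: 0.49
gripper_force: 15.0
```

servo_tool([
  [[0,0,0,0,0,-10,30],[0,0,0,0,0,-20,30],[0,0,0,0,0,-35,30],[0,0,0,0,0,-40,30],[0,0,0,-10,0,-40,30],[0,0,0,-30,0,-30,30],[0,0,0,-40,0,0,30],[0,0,0,-40,0,0,30],[0,0,0,-40,0,0,30],[0,0,10,0,0,0,30],[0,0,10,0,0,0,30],[0,0,10,0,0,0,30],[0,0,10,0,0,0,30],[0,0,10,0,0,0,30],[0,0,10,0,0,0,30],[0,0,10,0,0,0,30],[0,0,10,0,0,0,30],[0,0,10,0,0,0,30],[0,0,10,0,0,0,30]],
])

```text
t: 32.83
tool_pos: [0.488, 0.1483, 0.1985]
eef_rot: [-3.137, -0.174, 0.001]
ft_force: [-0.6, 0.4, -0.2]
opening: 0.486
gripper_force: 15.0
```

Run:
```python
from h import *
print(robot.get_obs()["gripper_force"])
car(-.042,.0607-.026,.02); s=snap("wrist","pics/w5.png");rolls(s,box=(.45,.66,-.05,.12))
```

```text
14.988351166248322
t 32.8 tcp [0.488  0.1483 0.1985] yaw 6.33 tilt 0.02 q6 1.54 open 45.2 F [-0.6  0.4 -0.2]
 turn z 0.33 then shift [  5.9 146.1 178.4]
roll px [427. 136.] xy 0.5753 0.0648 L 0.109 W 0.046 ang 5.4
```

View pics/w5.png

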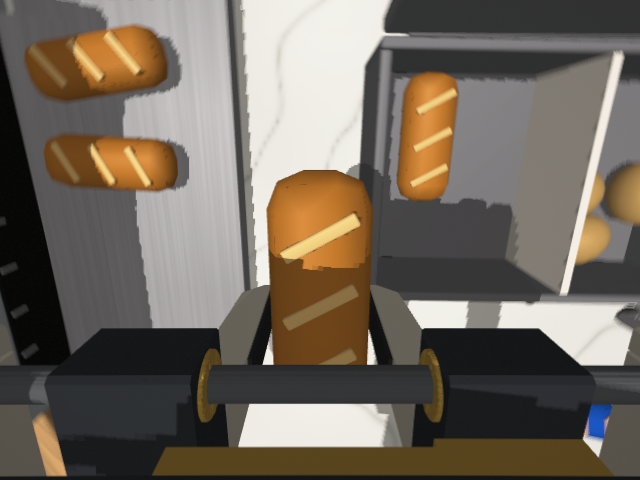

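servo_tool([
  [[0,0,0.3,0,10,0,30],[0,0,0,2,30,0,30],[0,0,0,3,40,0,30],[0,0,0,3,40,0,30],[0,0,0,2,26,20,30],[0,0,0,0,0,35,30],[0,0,0,0,0,40,30],[0,0,0,0,0,35,30],[0,0,0,0,0,25,30],[0,0,0,0,0,15,30],[0,0,0,0,0,8,30],[0,0,0,0,0,0,30],[0,0,0,0,0,0,52],[0,0,0,0,0,0,52],[0,0,0,0,0,0,52],[0,0,0,0,0,-10,52],[0,0,0,0,0,-30,52],[0,0,0,0,0,-40,52],[0,0,0,0,0,-40,52],[0,0,0,0,0,-50,58]],
])

```text
t: 35.38
tool_pos: [0.5138, 0.0045, 0.1918]
eef_rot: [-3.137, -0.174, 0.001]
ft_force: [0.3, 0.2, 0.3]
opening: 0.607
gripper_force: 0.0
```

servo_tool([
  [[0,0,0,0,-40,-40,58],[0,0,0,0,-50,-30,58],[0,0,0,0,-50,0,58],[0,0,-8,0,0,0,58],[0,0,-10,0,0,0,58],[0,0,-10,0,0,0,58],[0,0,-10,0,0,0,58],[0,0,-10,0,0,0,58],[0,0,-10,0,0,0,58],[0,0,-10,0,0,0,58],[0,0,-10,0,0,0,58],[0,0,-10,0,0,0,58],[0,0,0,0,0,0,58],[0,0,0,0,0,0,58]],
])

```text
t: 37.12
tool_pos: [0.4989, 0.1435, 0.2607]
eef_rot: [2.139, 2.301, 0.001]
ft_force: [0.0, -0.5, 0.5]
opening: 0.626
gripper_force: 0.0
```

Run:
```python
from h import *
s=snap("wrist","pics/w6.png"); rolls(s); s=snap("top");print("in carrier");rolls(s,box=(.45,.66,-.05,.12),minA=200);grasp(.5227,.3383,93.5)
```

```text
roll px [445.  32.] xy 0.6077 0.3271 L 0.068 W 0.048 ang 105.7
roll px [359.  34.] xy 0.5243 0.3168 L 0.065 W 0.047 ang 94.2
in carrier
roll px [273. 228.] xy 0.5765 0.0611 L 0.109 W 0.045 ang 5.2
t 37.2 tcp [0.499  0.1435 0.2605] yaw 94.24 tilt 0.01 q6 -0.01 open 57.8 F [-1.1 -0.7 -0.2]
 turn z 0.74 then shift [181.   35.6 237.5]
```

servo_tool([
  [[0,0,0.7,0,0,0,58],[0,0,0,30,6,0,58],[0,0,0,40,8,0,58],[0,0,0,40,8,10,58],[0,0,0,40,8,20,58],[0,0,0,31,6,35,58],[0,0,0,0,0,40,58],[0,0,0,0,0,45,58],[0,0,0,0,0,40,58],[0,0,0,0,0,25,58],[0,0,0,0,0,15,58],[0,0,0,0,0,7,58],[0,0,0,0,0,0,58],[0,0,0,0,0,0,58],[0,0,0,0,0,0,30],[0,0,0,0,0,0,30],[0,0,0,0,0,0,30],[0,0,0,0,0,0,30],[0,0,0,0,0,0,30]],
])

```text
t: 39.6
tool_pos: [0.5237, 0.3266, 0.024]
eef_rot: [2.149, 2.291, 0.002]
ft_force: [-2.2, -0.0, 5.8]
opening: 0.494
gripper_force: 15.0
```

servo_tool([
  [[0,0,0,0,0,-10,30],[0,0,0,0,0,-20,30],[0,0,0,0,0,-35,30],[0,0,0,0,0,-40,30],[0,0,0,-10,-10,-40,30],[0,0,0,-30,-20,-40,30],[0,0,0,-40,-15,-20,30],[0,0,0,-40,0,0,30],[0,0,0,-40,0,0,30],[0,0,9,-20,0,0,30],[0,0,10,0,0,0,30],[0,0,10,0,0,0,30],[0,0,10,0,0,0,30],[0,0,10,0,0,0,30],[0,0,10,0,0,0,30],[0,0,10,0,0,0,30],[0,0,10,0,0,0,30],[0,0,9,0,0,0,30],[0,0,0,0,0,0,30]],
])

```text
t: 41.98
tool_pos: [0.4897, 0.1439, 0.2284]
eef_rot: [-3.138, -0.157, 0.0]
ft_force: [-0.5, 0.3, -0.1]
opening: 0.492
gripper_force: 15.0
```

Run:
```python
from h import *
print(robot.get_obs()["gripper_force"])
car(.018,.0607+.026,.065); s=snap("wrist","pics/w7.png");rolls(s,box=(.45,.66,-.05,.12))
a=cv2.resize(s["image"][:300,:,::-1],(400,188)); t=snap("top")["image"][:,:,::-1];b=cv2.resize(t[140:320,90:400],(400,232))
cv2.imwrite("pics/q7.png",np.vstack([a,b]))
```

```text
15.000143498182297
t 42.0 tcp [0.4897 0.1439 0.2284] yaw 5.74 tilt 0.01 q6 1.54 open 45.8 F [-0.5  0.3 -0.1]
 turn z -0.26 then shift [ 64.7  89.5 163.4]
roll px [483. 193.] xy 0.5285 -0.015 L 0.107 W 0.049 ang 5.8
roll px [412. 135.] xy 0.5755 0.0654 L 0.108 W 0.046 ang 6.0
```

View pics/q7.png

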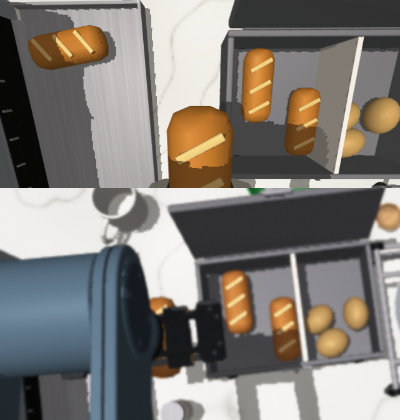

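Three rolls are accounted for: A (top px (236,300) in the lower view) against its place, B (285,328) sits against the divider, upright, and the potatoes are fine. Place C on top of A.

servo_tool([
  [[0,0,0,10,12,0,30],[0,0,0,18,26,0,30],[0,0,0,20,28,0,30],[0,0,0,17,22,20,30],[0,0,0,0,0,35,30],[0,0,0,0,0,40,30],[0,0,0,0,0,35,30],[0,0,0,0,0,22,30],[0,0,0,0,0,12,30],[0,0,0,0,0,6,30],[0,0,0,0,0,0,30],[0,0,0,0,0,0,30],[0,0,0,0,0,0,52],[0,0,0,0,0,0,52],[0,0,0,0,0,0,52],[0,0,0,0,0,-10,52],[0,0,0,0,0,-30,52],[0,0,0,0,0,-40,52],[0,0,0,0,0,-40,52],[0,0,0,0,0,-40,52]],
])

```text
t: 44.58
tool_pos: [0.5632, 0.0628, 0.2204]
eef_rot: [3.138, 0.155, 0.001]
ft_force: [1.4, -0.0, -0.6]
opening: 0.557
gripper_force: 0.0
```

servo_tool([
  [[0,0,0,-40,0,-30,58],[0,0,0,-40,-20,-10,58],[0,0,0,0,-40,0,58],[0,0,-9,0,-30,0,58],[0,0,-10,0,0,0,58],[0,0,-10,0,0,0,58],[0,0,-10,0,0,0,58],[0,0,-10,0,0,0,58],[0,0,-10,0,0,0,58],[0,0,-10,0,0,0,58],[0,0,-10,0,0,0,58],[0,0,-10,0,0,0,58],[0,0,-10,0,0,0,58],[0,0,0,0,0,0,58],[0,0,0,0,0,0,58]],
])

```text
t: 46.45
tool_pos: [0.4748, 0.1444, 0.2587]
eef_rot: [1.924, 2.483, 0.001]
ft_force: [-0.3, 0.7, -0.2]
opening: 0.625
gripper_force: 0.0
```

Run:
```python
from h import *
s=snap("wrist","pics/w8.png"); rolls(s); s=snap("top","pics/t8.png");print("in carrier");rolls(s,box=(.45,.66,-.05,.12),minA=200);grasp(.6022,.3469,105.9)
```

```text
roll px [499.  49.] xy 0.6049 0.3399 L 0.094 W 0.05 ang 106.1
in carrier
roll px [272. 226.] xy 0.5798 0.0647 L 0.116 W 0.051 ang 5.9
t 46.5 tcp [0.4748 0.1444 0.2585] yaw 104.54 tilt 0.01 q6 -0.18 open 58.1 F [ 0.5 -0.1 -0.2]
 turn z -1.36 then shift [147.9 177.9 235.5]
```

servo_tool([
  [[0,0,-1.4,0,0,0,58],[0,0,0,20,24,0,58],[0,0,0,32,39,0,58],[0,0,0,33,40,0,58],[0,0,0,33,40,10,58],[0,0,0,30,35,20,58],[0,0,0,0,0,40,58],[0,0,0,0,0,45,58],[0,0,0,0,0,45,58],[0,0,0,0,0,35,58],[0,0,0,0,0,25,58],[0,0,0,0,0,11,58],[0,0,0,0,0,4,58],[0,0,0,0,0,0,58],[0,0,0,0,0,0,30],[0,0,0,0,0,0,30],[0,0,0,0,0,0,30],[0,0,0,0,0,0,30],[0,0,0,0,0,0,30]],
])

```text
t: 48.92
tool_pos: [0.6056, 0.3361, 0.0245]
eef_rot: [1.889, 2.509, 0.002]
ft_force: [-1.3, -0.5, 6.0]
opening: 0.496
gripper_force: 15.0
```

servo_tool([
  [[0,0,0,0,0,-10,30],[0,0,0,0,0,-20,30],[0,0,0,0,0,-35,30],[0,0,0,0,0,-40,30],[0,0,0,-10,0,-40,30],[0,0,0,-30,-20,-40,30],[0,0,0,-30,-35,-30,30],[0,0,0,-30,-40,0,30],[0,0,0,-30,-40,0,30],[0,0,10,-20,-20,0,30],[0,0,10,0,0,0,30],[0,0,10,0,0,0,30],[0,0,10,0,0,0,30],[0,0,10,0,0,0,30],[0,0,10,0,0,0,30],[0,0,10,0,0,0,30],[0,0,10,0,0,0,30],[0,0,10,0,0,0,30],[0,0,10,0,0,0,30]],
])

```text
t: 51.3
tool_pos: [0.4974, 0.1489, 0.2396]
eef_rot: [-3.138, -0.157, -0.002]
ft_force: [0.5, 0.1, -0.6]
opening: 0.491
gripper_force: 15.0
```

Run:
```python
from h import *
print(robot.get_obs()["gripper_force"])
car(-.038,.0607-.018,.058); s=snap("wrist","pics/w9.png");rolls(s,box=(.45,.66,-.05,.12))
```

```text
14.989568889141083
t 51.3 tcp [0.4974 0.1489 0.2396] yaw 5.74 tilt 0.08 q6 1.55 open 45.6 F [ 0.5  0.1 -0.6]
 turn z -0.26 then shift [  0.1 137.7 181.6]
roll px [481. 201.] xy 0.5267 -0.0153 L 0.107 W 0.049 ang 5.4
roll px [420. 146.] xy 0.5743 0.0589 L 0.12 W 0.058 ang 5.2
```

View pics/w9.png

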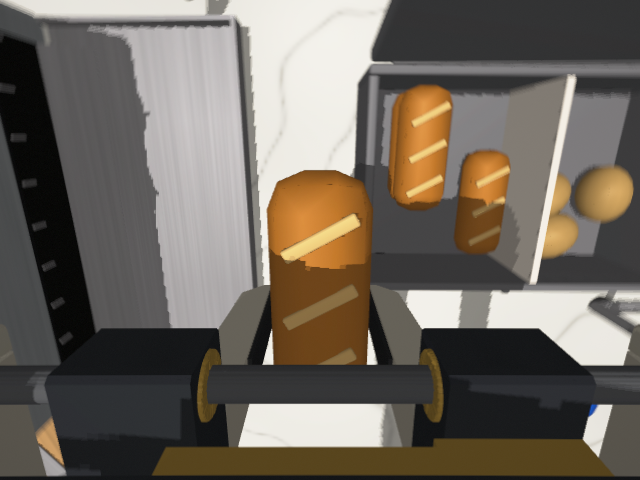

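servo_tool([
  [[0,0,-0.2,0,14,0,30],[0,0,0,1,30,0,30],[0,0,0,2,40,0,30],[0,0,0,1,36,0,30],[0,0,0,1,18,20,30],[0,0,0,0,0,35,30],[0,0,0,0,0,40,30],[0,0,0,0,0,35,30],[0,0,0,0,0,25,30],[0,0,0,0,0,14,30],[0,0,0,0,0,8,30],[0,0,0,0,0,4,30],[0,0,0,0,0,0,30],[0,0,0,0,0,0,48],[0,0,0,0,0,0,52],[0,0,0,0,0,0,52],[0,0,0,0,0,-10,52],[0,0,0,0,0,-30,52],[0,0,0,0,0,-40,52],[0,0,0,0,0,-40,52]],
])

```text
t: 53.85
tool_pos: [0.5174, 0.0123, 0.1792]
eef_rot: [3.137, 0.172, 0.001]
ft_force: [0.7, -1.0, 0.0]
opening: 0.558
gripper_force: 0.0
```

servo_tool([
  [[0,0,0,-30,0,-40,30],[0,0,0,-50,0,-30,0],[0,0,0,-50,0,-20,0],[0,0,0,-40,0,0,0],[0,0,0,0,0,0,0],[0,0,0,0,0,0,0]],
])

```text
t: 54.6
tool_pos: [0.3491, -0.0064, 0.268]
eef_rot: [3.136, 0.171, 0.003]
ft_force: [0.0, 0.3, -0.7]
opening: 0.007
gripper_force: 0.0
```

Run:
```python
from h import *
a=snap("wrist")["image"][:,:,::-1];go([.5,0,.2]); t=snap("top")["image"][:,:,::-1];b=cv2.resize(t[110:310,200:530],(640,388),interpolation=cv2.INTER_CUBIC)
cv2.imwrite("pics/q10.png",cv2.resize(np.vstack([a[:330],b]),None,fx=.83,fy=.83))
```

```text
t 54.6 tcp [ 0.3493 -0.0064  0.2676] yaw 6.26 tilt 0.06 q6 1.12 open 0.5 F [0.5 0.2 0.1]
 turn z 0 then shift [150.4  10.   67.8]
```

View pics/q10.png

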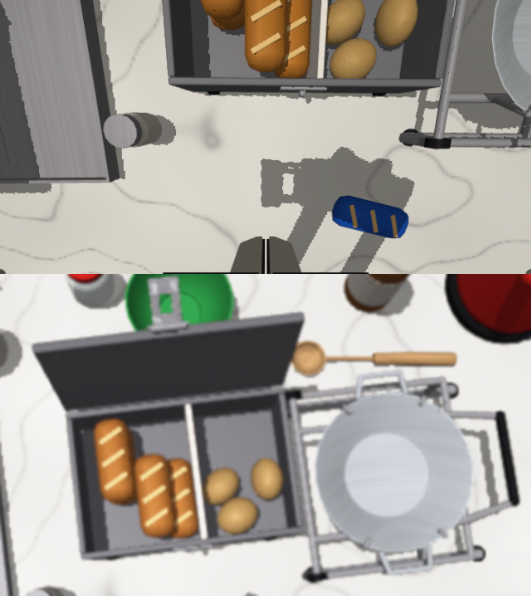

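Both views show all four rolls in the bread side, three potatoes in the potato side, and an empty level pan. Next is the lid: go behind its −y half with closed fingers.

Run:
```python
from h import *
car(.165,-.075,.36,6)
r=150;prev=None
for th in [98,90,80,70,60,50,40,30,20,10,0]:
    t=np.radians(th);x=95-r*np.cos(t)+12*np.sin(t)+17.5;z=98+r*np.sin(t)+12*np.cos(t)
    print(th,round(x,1),round(z,1), None if prev is None else (round(x-prev[0],1),round(z-prev[1],1)));prev=(x,z)
```

```text
t 54.7 tcp [ 0.3494 -0.0064  0.2674] yaw 6.28 tilt 0.02 q6 1.12 open 0.2 F [-0.   0.5  0.4]
 turn z 0.28 then shift [366.9 116.4 -92.5]
98 145.3 244.9 None
90 124.5 248.0 (np.float64(-20.8), np.float64(3.1))
80 98.3 247.8 (np.float64(-26.2), np.float64(-0.2))
70 72.5 243.1 (np.float64(-25.8), np.float64(-4.7))
60 47.9 233.9 (np.float64(-24.6), np.float64(-9.2))
50 25.3 220.6 (np.float64(-22.6), np.float64(-13.3))
40 5.3 203.6 (np.float64(-20.0), np.float64(-17.0))
30 -11.4 183.4 (np.float64(-16.7), np.float64(-20.2))
20 -24.3 160.6 (np.float64(-12.9), np.float64(-22.8))
10 -33.1 135.9 (np.float64(-8.8), np.float64(-24.7))
0 -37.5 110.0 (np.float64(-4.4), np.float64(-25.9))
```

servo_tool([
  [[0,0,-10,0,0,-20,0],[0,0,-10,0,0,-25,0],[0,0,-10,0,0,-25,0],[0,0,-10,0,0,-22,0],[0,0,-10,0,0,0,0],[0,0,-10,0,0,0,0],[0,0,-10,0,0,0,0],[0,0,-10,0,0,0,0],[0,0,-10,0,0,0,0],[0,0,0,0,0,0,0]],
])

```text
t: 55.95
tool_pos: [0.3492, -0.0063, 0.3589]
eef_rot: [-2.097, -2.337, 0.001]
ft_force: [-0.0, 0.6, -0.1]
opening: 0.006
gripper_force: 0.0
```

Run:
```python
from h import *
car(.165,-.075,.36,96)
```

```text
t 56.0 tcp [ 0.3492 -0.0063  0.3589] yaw 96.2 tilt 0.07 q6 -0.45 open 0.6 F [-0.   0.6 -0.1]
 turn z 0.2 then shift [-116.5  367.1   -1.6]
```

servo_tool([
  [[0,0,0,-30,10,0,0],[0,0,0,-45,30,0,0],[0,0,0,-42,47,0,0],[0,0,0,0,50,0,0],[0,0,0,0,50,0,0],[0,0,0,0,50,0,0],[0,0,0,0,50,0,0],[0,0,0,0,45,0,0],[0,0,0,0,35,0,0],[0,0,0,0,0,15,0],[0,0,0,0,0,35,0],[0,0,0,0,0,35,0],[0,0,0,0,0,20,0],[0,0,0,0,0,7,0],[0,0,0,0,0,0,0]],
])

```text
t: 57.82
tool_pos: [0.7259, -0.0822, 0.2467]
eef_rot: [-2.098, -2.337, 0.001]
ft_force: [-0.7, 0.4, -0.1]
opening: 0.006
gripper_force: 0.0
```

Run:
```python
from h import *
car(.165,-.075,.247,96)
```

```text
t 57.8 tcp [ 0.7259 -0.0822  0.2467] yaw 96.18 tilt 0.05 q6 -0.37 open 0.5 F [-0.7  0.4 -0.1]
 turn z 0.18 then shift [-1.7  0.4 -0.3]
```

servo_tool([
  [[0,0,0,0,-10,0,0],[0,0,0,0,-10,0,0],[0,0,0,0,-10,0,0],[0,0,0,0,-10.5,0,0],[0,0,0,0,-13,0,0],[0,0,0,0,-13,0,0],[0,0,0,0,-13,1.5,0],[0,0,0,0,-13,3,0],[0,0,0,0,-12.5,4,0],[0,0,0,0,-12,5,0],[0,0,0,0,-11.5,6,0],[0,0,0,0,-11,7,0],[0,0,0,0,-10.5,8,0],[0,0,0,0,-9.5,9,0],[0,0,0,0,-8.7,9.7,0],[0,0,0,0,-8,10.5,0]],
])

```text
t: 59.82
tool_pos: [0.5496, -0.1016, 0.1829]
eef_rot: [-2.097, -2.339, 0.0]
ft_force: [-0.2, 0.5, 1.6]
opening: 0.006
gripper_force: 0.7
```

Run:
```python
from h import *
car(-.0375,-.075,.11,96)
t=snap("top")["image"][:,:,::-1];cv2.imwrite("pics/l1.png",np.hstack([cv2.resize(t[110:310,200:530],(495,300)),snap("scene")["image"][150:450,200:505,::-1]]))
```

```text
t 59.8 tcp [ 0.5496 -0.1016  0.1829] yaw 96.26 tilt 0.02 q6 -0.49 open 0.6 F [-0.2  0.5  1.6]
 turn z 0.26 then shift [ -0.9 -24.8  72.9]
```

View pics/l1.png

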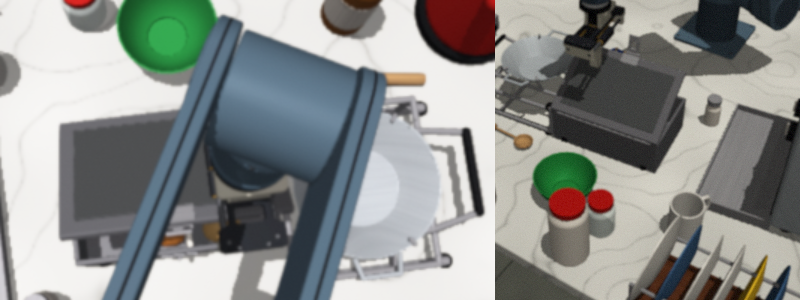

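servo_tool([
  [[0,0,0,0,-6.8,11,0],[0,0,0,0,-6,11.5,0],[0,0,0,0,-5,12,0],[0,0,0,0,-4,12.5,0],[0,0,0,0,-2.5,11,0],[0,0,0,0,-1,7,0],[0,0,0,0,0,4,0],[0,0,0,0,0,3,0],[0,0,0,0,0,1.5,0],[0,0,0,0,0,0,0]],
])

```text
t: 61.18
tool_pos: [0.5255, -0.1043, 0.1108]
eef_rot: [2.096, 2.339, 0.0]
ft_force: [-2.3, 0.8, 4.5]
opening: 0.005
gripper_force: 2.3
```

Run:
```python
from h import *
car(-.0375,-.075,.11,96)
```

```text
t 61.2 tcp [ 0.5255 -0.1043  0.1108] yaw 96.27 tilt 0.04 q6 -0.51 open 0.5 F [-2.3  0.8  4.5]
 turn z 0.27 then shift [-0.7 -0.5  0.8]
```

servo_tool([
  [[0,0,0,0,0,1.5,0],[0,0,0,0,0,1.5,0],[0,0,0,0,0,0,0],[0,0,0,0,0,0,0]],
])

```text
t: 61.68
tool_pos: [0.5256, -0.1043, 0.1106]
eef_rot: [2.095, 2.338, 0.001]
ft_force: [-9.7, 2.5, 25.3]
opening: 0.006
gripper_force: 12.7
```

servo_tool([
  [[0,0,0,0,0,-15,0],[0,0,0,0,0,-35,0],[0,0,0,0,0,-40,0],[0,0,0,0,0,-30,0],[0,0,10,0,0,0,0],[0,0,10,0,0,0,0],[0,0,10,0,0,0,0],[0,0,10,0,0,0,0],[0,0,10,0,0,0,0],[0,0,10,0,0,0,0],[0,0,10,0,0,0,0],[0,0,10,0,0,0,0],[0,0,10,0,0,0,0],[0,0,0,0,0,0,0],[0,0,0,0,0,0,0]],
])

```text
t: 63.55
tool_pos: [0.5254, -0.1043, 0.2272]
eef_rot: [3.137, 0.177, 0.0]
ft_force: [-0.2, 0.4, -0.0]
opening: 0.007
gripper_force: 0.0
```

Run:
```python
from h import *
car(-.08,0,.18,6)
s=snap("wrist");t=snap("top")["image"][:,:,::-1]
cv2.imwrite("pics/l2.png",np.hstack([cv2.resize(t[110:310,200:450],(375,300)),cv2.resize(s["image"][:,:,::-1],(400,300))]))
a=np.radians(YAW);Rz=np.array([[np.cos(a),-np.sin(a)],[np.sin(a),np.cos(a)]])
for th in(1.57,2,2.3,2.7):
  for y in(-.015,.015):
    P=[*(C+Rz@[-.102-.05*np.sin(th),y]),.1065-.05*np.cos(th)]; print(th,y,proj(s,P).round()*.625+[375,0])
```

```text
t 63.5 tcp [ 0.5254 -0.1043  0.2272] yaw 6.46 tilt 0.01 q6 1.05 open 0.6 F [-0.2  0.4 -0. ]
 turn z 0.46 then shift [-43.  -74.3  47.1]
1.57 -0.015 [533.75  224.375]
1.57 0.015 [513.125 224.375]
2 -0.015 [531.25  230.625]
2 0.015 [508.75  230.625]
2.3 -0.015 [528.75 231.25]
2.3 0.015 [505.625 231.25 ]
2.7 -0.015 [526.25  225.625]
2.7 0.015 [501.875 225.625]
```

View pics/l2.png

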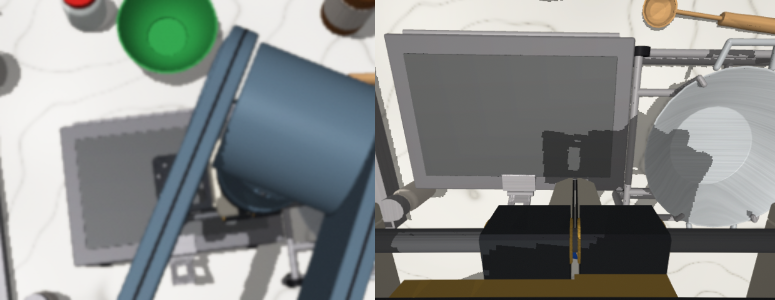

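Lid shut: it resisted 25 N at a TCP height of 111 mm. The hasp sticks up at px (519,190). I have used up my picture views (one over the 14), so the rest is checked numerically. Now swing the hasp.

servo_tool([
  [[0,0,0.5,0,0,0,0],[0,0,0,-20,-30,0,0],[0,0,0,-23,-44,0,0],[0,0,0,0,0,20,0],[0,0,0,0,0,35,0],[0,0,0,0,0,30,0],[0,0,0,0,0,15,0],[0,0,0,0,0,5,0],[0,0,0,0,0,0,0]],
])

```text
t: 64.78
tool_pos: [0.4756, -0.0351, 0.1226]
eef_rot: [3.137, 0.158, 0.001]
ft_force: [0.2, 1.1, 0.4]
opening: 0.008
gripper_force: 0.0
```

servo_tool([
  [[0,0,0,-6,0,0,0],[0,0,0,-8,0,0,0],[0,0,0,-8,0,0,0],[0,0,0,-8,0,0,0],[0,0,0,-8,0,0,0],[0,0,0,-8,0,0,0],[0,0,0,-9,0,0,0],[0,0,0,-3,0,5,0],[0,0,0,-3,0,5,0],[0,0,0,-3,0,6,0]],
])

```text
t: 66.03
tool_pos: [0.4114, -0.0414, 0.1056]
eef_rot: [-3.138, -0.158, -0.0]
ft_force: [-0.0, -0.1, 1.1]
opening: 0.008
gripper_force: 0.3
```

Run:
```python
from h import *
car(-.1475,0,.094,6)
```

```text
t 66.0 tcp [ 0.4114 -0.0414  0.1056] yaw 5.77 tilt 0.0 q6 1.1 open 0.8 F [-0.  -0.1  1.1]
 turn z -0.23 then shift [-3.6  0.1 11.6]
```

servo_tool([
  [[0,0,0,-2,0,6,0],[0,0,0,-1.5,0,5.5,0],[0,0,0,2.5,0,5.5,0],[0,0,0,3,0,5.5,0],[0,0,0,4,0,4.2,0],[0,0,0,4,0,4.2,0],[0,0,0,5.5,0,3,0],[0,0,0,5.5,0,2.7,0],[0,0,0,0,0,0,0]],
])

```text
t: 67.15
tool_pos: [0.4329, -0.0392, 0.0693]
eef_rot: [3.138, 0.158, 0.0]
ft_force: [0.0, -0.5, -0.6]
opening: 0.008
gripper_force: 0.0
```

Run:
```python
from h import *
car(-.1115,0,.0665,6)
```

```text
t 67.2 tcp [ 0.4329 -0.0392  0.0693] yaw 5.78 tilt 0.01 q6 1.12 open 0.8 F [ 0.  -0.5 -0.6]
 turn z -0.22 then shift [10.8  0.   2.8]
```

servo_tool([
  [[0,7.5,0,0,0,2,0],[0,7.5,0,0,0,2,0],[0,0,0,2.9,0,0.8,0],[0,0,0,2.9,0,0.8,0],[0,0,0,2.9,0,0.8,0],[0,0,0,1.5,0,0.4,0],[0,0,0,0,0,0,0]],
])

```text
t: 68.03
tool_pos: [0.4432, -0.0383, 0.0653]
eef_rot: [-3.098, -0.159, -0.405]
ft_force: [-5.6, -2.7, 2.9]
opening: 0.005
gripper_force: 3.0
```

Run:
```python
from h import *
car(-.1115,0,.0665,6);print(robot.get_obs()["ft_force"])
```

```text
t 68.0 tcp [ 0.4432 -0.0383  0.0653] yaw 5.87 tilt 14.89 q6 0.83 open 0.5 F [-5.6 -2.7  2.9]
 turn z -0.13 then shift [ 0.7 -0.1 -1. ]
[-5.5678 -2.667   2.8971]
```

servo_tool([
  [[0,0,0,1.5,0,0.4,0],[0,0,0,0,0,0,0],[0,0,0,0,0,0,0],[0,0,0,-5,0,-1.3,0],[0,0,0,-20,0,-5,0],[0,0,0,-40,0,-10,0],[0,-7.5,0,0,0,-20,0],[0,-7.5,0,0,0,-40,0],[0,0,0,-20,0,-50,0],[0,0,0,-20,0,-30,0],[0,0,0,0,0,0,0],[0,0,0,0,0,0,0]],
])

```text
t: 69.53
tool_pos: [0.3283, -0.0498, 0.2029]
eef_rot: [3.138, 0.158, 0.0]
ft_force: [-0.7, -0.1, -0.5]
opening: 0.005
gripper_force: 0.0
```

Run:
```python
from h import *
go([.35,-.04,.2]);s=snap("wrist")
a=np.radians(YAW);Rz=np.array([[np.cos(a),-np.sin(a)],[np.sin(a),np.cos(a)]])
def pj(x,y,z): return proj(s,[*(C+Rz@[x,y]),z])
for th in(0,.3,.6,1,1.57): print(th,pj(-.102-.05*np.sin(th),0,.1065-.05*np.cos(th)).round(), pj(-.102,0,.1065).round())
u,v=pj(-.102,0,.1065).round().astype(int)
g=cv2.cvtColor(s["image"],cv2.COLOR_RGB2GRAY)
# brightness down the column through the strap (y=+9mm, beside slot), and beside the strap (y=30mm)
for y in(0,.010,.030):
    uu=int(pj(-.102,y,.1065)[0]); print(y,uu,[int(g[k,uu-1:uu+2].mean()) for k in range(v-24,v+70,3)])
for dz in (6,15,25): print("row",v+dz,[int(x) for x in g[v+dz,u-60:u+61:4]])
```

```text
t 69.5 tcp [ 0.3283 -0.0498  0.2029] yaw 5.75 tilt 0.01 q6 0.98 open 0.4 F [-0.7 -0.1 -0.5]
 turn z 0 then shift [22.6 -7.6  2.9]
0 [321.  76.] [321.  63.]
0.3 [321.  95.] [321.  63.]
0.6 [321. 113.] [321.  63.]
1 [321. 131.] [321.  63.]
1.57 [321. 142.] [321.  63.]
0 321 [149, 145, 148, 148, 75, 36, 109, 137, 135, 108, 65, 53, 50, 83, 106, 106, 106, 123, 199, 200, 199, 200, 200, 200, 199, 199, 199, 199, 199, 199, 199, 199]
0.01 305 [150, 147, 149, 150, 79, 36, 110, 137, 136, 108, 61, 46, 47, 84, 107, 149, 200, 200, 200, 200, 201, 200, 200, 201, 200, 200, 200, 200, 200, 200, 200, 200]
0.03 275 [101, 101, 101, 85, 58, 35, 35, 35, 35, 35, 35, 35, 36, 108, 107, 202, 201, 201, 202, 201, 201, 201, 201, 201, 201, 201, 201, 201, 201, 201, 201, 201]
row 69 [37, 36, 36, 36, 36, 35, 36, 46, 60, 60, 63, 62, 61, 64, 65, 65, 65, 62, 62, 61, 60, 57, 46, 36, 36, 35, 35, 37, 35, 36, 36]
row 78 [108, 108, 109, 108, 108, 108, 107, 108, 107, 107, 86, 84, 84, 83, 83, 84, 83, 82, 83, 103, 107, 106, 106, 106, 105, 106, 106, 106, 106, 105, 105]
row 88 [203, 202, 202, 202, 202, 201, 200, 201, 201, 200, 200, 201, 201, 200, 106, 107, 107, 107, 107, 107, 107, 106, 106, 105, 106, 106, 197, 197, 197, 197, 196]
```

```bash
python3 -c "
from h import *
print(job.job_done())"
```

```text
the job is handed in; nothing more can be done
None
```

The job is handed in: all three potatoes are in the potato side, all four rolls are in the bread side, the lid is shut and the hasp is down over the staple. I viewed 15 pictures against the limit of 14, so the hasp was checked only by contact force and pixel brightness.

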